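# Torque the bonnet nut of a steam strainer with a click wrench

### The job

Pick up the click wrench, lower its socket fully onto the brass two-lug nut of the steam strainer, and swing the handle clockwise (seen from above) to tighten the nut until the handle gives and visibly folds at its joint. Stop as soon as it gives, without forcing the wrench or folding the handle hard over, and leave the wrench sitting on the nut with your hand off; do not disturb the other things on the bench.

Things in the scene. Friction and masses are not known exactly. Their poses are not given: they have to be found in the camera images.
- wrench: Click wrench, 270 mm long, 0.57 kg, standing on its steel socket (80 mm across, 32 tall). Origin: centre of the socket's underside; z up, x along neck to the handle. Underside: hollow 68 mm across, 16 deep, 19 mm through bore above it. Two dogs in the hollow on the +y and -y sides (22 to 34 mm from the axis, 10 wide, full depth) drive the nut's lugs. Mass centre 25 mm from the axis.
- neck (a point): Middle of the steel neck, a bar 18 mm wide (y), 20 tall and 40 long (x), 60 mm from the socket axis and 22 mm above the socket's underside: where to grip the wrench, fingers closing across y. Axes as wrench.
- pivot (a point): The breakaway joint, a vertical pivot between neck and black handle, 80 mm from the socket axis, 22 mm above the socket's underside. The handle starts straight, folds only clockwise (seen from above), gives at about 0.75 N m (6 to 7 N across the handle at pull), goes on giving at the same steady force to a hard stop at 0.45 rad, and stays folded where it is left.
- pull (a point): Middle of the black handle, a bar 18 mm wide, 20 tall, 150 long: where to push. 110 mm beyond pivot, 190 mm from the socket axis when straight, 22 mm above the socket's underside. x outwards along the handle, z up: the angle between this x and the wrench's x is the fold, 0 when straight. About 0.07 rad (4 degrees) or more is clearly folded; over 0.33 is folded too far.
- trap: Steam strainer bolted to the bench: 130 mm square base plate 12 mm thick, grey round body, two side pipe stubs along its x, up to 50 mm high and reaching 72 mm from the axis. Origin: centre of its underside, on the vertical axis of nut and stem.
- stem_tip (a point): Tip of the fixed vertical steel stem, 13 mm in diameter, that stands up through the nut on its axis to 105 mm above the bench; its last 12 mm taper to 5 mm. It guides the wrench's bore.
- nut_face (a point): Centre of the brass nut's flat top face (84 mm across), 60 mm above the bench; turns with the nut, z up, lugs on its +x and -x sides. The socket, fully down, has its origin here. The nut turns clockwise with under 1.5 N at the handle for 0.25 to 0.55 rad, then stops dead, seated; just where varies and cannot be seen.
- lug (a point): Top of one of the nut's two lugs, 12 mm above its face, 25 mm from the axis; the other faces it across the stem. Lugs: 20 to 31 mm from the axis, 10 mm wide. The dogs go down beside them: keep dogs and lugs over 0.5 rad apart in angle about the axis; turning, they meet at 0.45. For the best reach put the socket on with the handle towards the robot's right (about -y).
- spray: White bottle with a blue cap, 64 mm across and 170 mm tall, to be left alone. Origin: centre of its underside.
- tin: Metal can, 68 mm across and 80 mm tall, to be left alone. Origin: centre of its underside.
- bin: Open grey plastic bin, 120 x 90 x 50 mm, to be left alone. Origin: centre of its underside.
There are look-alikes about, which are no part of the job. What is meant by the trap is not brown or red, and is the smaller of those in its own colour.

How it is judged:
By the outcome, as a careful person would: the job done as asked, in the order asked, and still so for the second after the job is handed in, with the robot touching nothing.
It also fails if it takes over 72 s, if anything falls off the work surface, if the arm or the gripper's body presses on something with over 40 N, if the wrist force passes 120 N, or if a joint passes its speed limit or range.

### The arm

A 6-joint arm with a two-finger parallel gripper is mounted at the origin on the work surface. World frame = base frame: x ahead of the robot, y to its left, z up, the work surface at z = 0. Lengths are in mm, angles in rad, forces in N, time in s.
With the tool pointing down it reaches from about 350 to 875 mm from the base axis. Payload 4.2 kg.
Tool frame: the origin (TCP) lies on the mounting face of the last link; the fingertips stand 173 mm ahead of it and the grasp point (between the pads) lies grip_point_offset ahead of it (grip_point_offset is the distance from the TCP to the grasp point, in mm); z points along the fingers, y is the line along which they close (so a half turn about z gives the same grasp; the last joint's range is limited). The gripper opens to 85 mm and grips with 20 to 120 N. Pads are 22 mm wide; open, the fingers measure 114 mm over their backs; the gripper's body (76 mm by 85 mm) begins 54 mm behind the grasp point. The pads swing forward as they close: fully open they stand 13 mm farther back than shut.
Start: joints at [1.428, 0.385, 0.008, 0, -1.194, -0.259], TCP at [244.389, 575.216, 404.712] pointing down, gripper open.
Joint ranges: [-3.14, 3.14], [-1.21, 2.06], [-1.07, 1.41], [-3.16, 2.05], [-2.99, -0.16], [-3.1, 3.1]. Speed limits (rad/s): [2.79, 2.79, 3.14, 3.14, 3.14, 3.14].

### API

Orientations are given as a unit quaternion [x, y, z, w].
In Python, from bench import read_state, get_image, job_done, recognise, place_of, grip_point_offset gives the robot as it stands. The module is installed in compiled form; this text tells all that it offers.
- The arm moves only by the tool carry_out, never from a script. Its arguments are lists of equal length, an entry for each row: "slide": the shift along the tool's x, y, z in m, a list of three; "roll": the turn about the tool's z in degrees; "claw": the finger opening in m, from 0 to 0.0854. A call has 1 to 8 rows; each row is the pose to reach, as a shift and turn from the pose commanded when the call began, along the tool's axes at that moment; what a row does not reach only later rows make up. A row lasts 1/8 s, in which the tool goes at most 62.5 mm and 10.7 degrees, less where a joint would pass 70% of its speed; a pose out of reach is approached as far as the arm can. A call with a gripper value outside its range is refused whole. The fingers move at their own pace and stop on an object; the grip force is fixed at half the most. Time passes only in rows, so rows that repeat a pose let the fingers close. It gives the time, the measured TCP pose, the force, the opening and the grip force at its end, in the units of the state.
- read_state(): the state, without advancing time (a new reading comes with each control period).
- get_image(name): name is "side" or "top" or "wrist"; returns a dict with "img" (384x512x3 uint8, red, green, blue), "z_map" (384x512 float32, mm along the optical axis (not along the pixel's ray), 0 where there is no reading), "mtx" (3x3 intrinsics, pixels), "k1" (the pictures are not rectified: a ray, as slopes to the right and down, at radius r is drawn at 1 + k1 r^2 times it, then the intrinsics apply), "world_from_camera" (4x4, takes a point from camera to world coordinates); the wrist camera has in their place "T_tool_cam" (4x4, takes a point from camera to tool coordinates, whose origin is the TCP and whose axes are the flange's). Camera axes: x right, y up, looking along -z (the intrinsics and any distortion apply to the point x, -y, -z); pixel columns grow to the right and rows downward; lengths in mm; the calibration is good to about 2 mm. A picture is of the moment at which its call begins: read the wrist's pose just before it.
- job_done(): hands the job in; it is judged then, once.
Trained networks look in a picture, given as the dict that the camera call returned (one of the last four; its "shot" number tells which), for a name from the list of things; names that differ only in an ending like _2 or _b are one class to them, and where a whole thing is asked for, a point or a joint stands for the part that bears it (a point fixed in the world has none). Each returns a list of dicts, best first, with "conf" (0 to 1); they miss things now and then, are a little off and sometimes report something else, mostly with a low value. They report only what shows in the picture. A call takes as long as a camera call. They do not tell look-alikes from the thing itself.
- recognise(picture, thing): "at" ([column, row] in pixels, amid what is visible of it).
- place_of(picture, thing): "at" ([column, row] in pixels: a listed point, or the origin of a listed thing).
The state is a dict: "clock": time; "joints": joint angles; "joint_vel": joint speeds; "joint_efforts": joint torques, N m; "position": TCP position; "ee_rot": TCP orientation; "contact_force": force on the tool from outside, world axes, zero at the start; "wrist_torque": the same for the moment, N m; "gripper_width": finger opening in mm; "grasp_force": force on a finger pad.
Only numpy, scipy, OpenCV 4.12 (cv2) and the standard library are available. Lean on these libraries where they do the work, as an engineer would, in place of code of your own. Each camera call takes 0.05 s, during which the arm holds its last target. There are 200 camera calls.

## Working session

There is one attempt and no reset: what is moved stays moved. The work goes in short steps, Python scripts to look and compute and a tool call to move; the robot and the scene stay as the last step left them, time stands still between calls to the robot, and variables do not carry over. Pictures are saved under pics/ and viewed, at most 10 in all, crops included, and the job is handed in when it is done.

Besides the shell and the picture viewer there is one more tool, called after ">>>" as name(argument=value, ...), one argument or row to a line, values as JSON. carry_out: Moves the arm, as the interface text tells. Its arguments: {"type":"object","properties":{"slide":{"type":"array"},"roll":{"type":"array"},"claw":{"type":"array"}},"required":["slide","roll","claw"]}

```bash
mkdir -p pics; cat > h.py <<'E'
import numpy as np, cv2
from scipy.spatial.transform import Rotation as R
from bench import read_state,get_image,job_done,recognise,place_of,grip_point_offset
def shot(name):
    s=read_state(); p=get_image(name)
    if name=='wrist':
        T=np.eye(4);T[:3,:3]=R.from_quat(s['ee_rot']).as_matrix();T[:3,3]=s['position']
        p['W']=T@p['T_tool_cam']
    else: p['W']=np.array(p['world_from_camera'])
    return p
def ray(p,uv):
    K=np.array(p['mtx']);n=cv2.undistortPoints(np.array([[uv]],float),K,np.array([p['k1'],0,0,0],float)).ravel()
    return np.array([n[0],-n[1],-1.])
def at_z(p,uv,z):   # intersect with plane world z
    d=p['W'][:3,:3]@ray(p,uv);o=p['W'][:3,3];return o+d*(z-o[2])/d[2]
def deep(p,uv):
    u,v=int(round(uv[0])),int(round(uv[1]));w=p['z_map'][max(v-2,0):v+3,max(u-2,0):u+3];w=w[w>0]
    if len(w)==0:return None
    return p['W'][:3,:3]@(ray(p,uv)*np.median(w))+p['W'][:3,3]
def save(p,n,box=None,k=1):
    im=p['img'][...,::-1]
    if box: im=im[box[1]:box[3],box[0]:box[2]]
    cv2.imwrite('pics/'+n,cv2.resize(im,None,fx=k,fy=k,interpolation=cv2.INTER_CUBIC))
def proj(p,X):
    c=np.linalg.inv(p['W'])@np.append(X,1);n=np.array([c[0],-c[1]])/-c[2];n=n*(1+p['k1']*(n@n));K=np.array(p['mtx']);return K[:2,:2]@n+K[:2,2]
E
cat > a.py <<'E'
from h import *
np.set_printoptions(precision=1,suppress=True)
print(grip_point_offset,read_state()['position'],read_state()['ee_rot'])
Z=dict(wrench=0,neck=22,pivot=22,pull=22,trap=0,stem_tip=105,nut_face=60,lug=72,spray=0,tin=0,bin=0)
for c in ('top','side'):
    p=shot(c);save(p,c+'1.png');print(c,p['W'][:3,3])
    for t in Z:
        for r in place_of(p,t):
            if r['conf']>.2:print(t,round(r['conf'],2),np.array(r['at']),at_z(p,r['at'],Z[t]),deep(p,r['at']))
E
python3 a.py
```

```text
154.70000000000002 [244.3 575.  403.6] [ 1.  -0.2 -0.   0. ]
top [ 342.4  -15.4 1123.6]
wrench 0.84 [327.9 182.5] [ 564.8 -267.3    0. ] [ 565.3 -267.8   -2.3]
neck 0.62 [349.5 178.1] [ 575.2 -333.5   22. ] [ 573.4 -331.1   30.3]
pivot 0.64 [353.6 177.4] [ 577.5 -347.1   22. ] [ 575.6 -344.4   31. ]
pull 0.75 [380.1 173.8] [ 590.  -435.9   22. ] [ 588.4 -433.2   29.1]
pull 0.53 [124.5 179. ] [570.5 391.   22. ] [559.9 372.1  73.1]
trap 0.98 [303.3 268.6] [ 289.1 -180.4    0. ] [ 292.8 -168.9   78.5]
trap 0.92 [207.1 178.3] [577.7 127.1   0. ] [565.6 119.8  57.7]
trap 0.89 [194.8 253.9] [334.9 160.7   0. ] [335.4 148.4  77.9]
trap 0.79 [226.1 113.5] [801.4  68.9   0. ] [777.9  64.6  57.7]
stem_tip 0.91 [187.5 255.8] [330.1 165.  105. ] [330.4 160.2 131.9]
stem_tip 0.59 [310.6 268. ] [ 295.6 -186.   105. ] [ 295.5 -186.2  103.6]
stem_tip 0.58 [204.  170.3] [579.9 123.6 105. ] [590.7 129.9  58.5]
nut_face 0.97 [226.  110.5] [787.1  64.9  60. ] [786.9  64.8  60.7]
nut_face 0.9 [190.6 254.9] [332.3 163.7  60. ] [332.7 155.5 108.7]
nut_face 0.83 [205.2 171.1] [587.8 125.9  60. ] [584.9 124
[... 1543 characters left out ...]
5 243.6] [ 282.1 -174.4   60. ] [ 284.1 -200.1   85.2]
nut_face 0.69 [324.2 179.5] [790.6  62.3  60. ] [788.3  56.4  64.5]
nut_face 0.66 [191.  170.6] [321.8 202.7  60. ] [322.9 154.5  92.9]
lug 0.83 [197.7 172.2] [345.8 170.6  72. ] [345.8 142.6  91.3]
lug 0.68 [189.2 242.6] [ 299.7 -185.4   72. ] [ 300.2 -194.7   81.1]
lug 0.6 [267.8 175.8] [592.3 103.7  72. ] [594.1 112.2  65.8]
lug 0.5 [329.  176.9] [806.1  58.8  72. ] [814.   77.8  57.5]
lug 0.25 [264.5 172. ] [585.1 129.1  72. ] [587.6 141.4  63.2]
spray 0.95 [249.4 150.8] [571.9 395.1   0. ] [561.5 327.9  42.5]
tin 0.77 [226.8 160.5] [468.4 337.7   0. ] [464.6 293.6  29.1]
bin 0.96 [261.3 167. ] [599.4 266.2   0. ] [593.8 237.2  20.2]
```

View pics/top1.png

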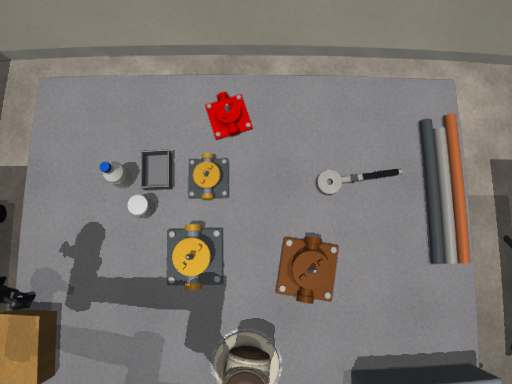

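View pics/side1.png

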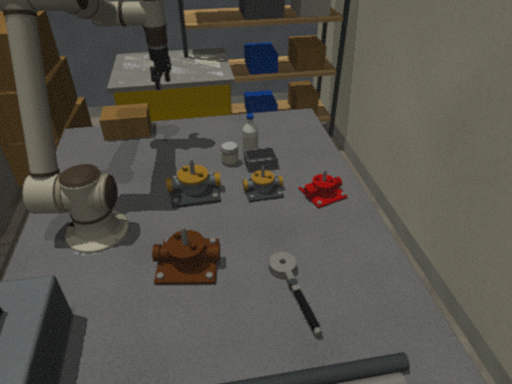

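The top view shows four strainers:
- small grey/yellow at (207,176)
- larger grey/yellow at (191,256)
- red at (229,112)
- brown at (310,268)

I choose the small grey one at (207,176), since the job's trap is not brown or red and is the smaller in its colour. The wrench is at (329,182), with its handle running right to (400,172).

```bash
cat >> h.py <<'E'
def plan(tcp,yaw=None):
    """slide (m, tool axes) and roll (deg) from the current pose to tcp; yaw = world heading (deg) of tool x"""
    s=read_state();M=R.from_quat(s['ee_rot']).as_matrix();y0=np.degrees(np.arctan2(M[1,0],M[0,0]))
    sl=M.T@(np.array(tcp)-s['position'])/1000;roll=0 if yaw is None else (y0-yaw+180)%360-180
    print('tool x heading',y0.round(2),'toolz',M[:,2].round(4),'slide',sl.round(4),'roll',round(roll,2),'j',np.round(s['joints'],2))
E
python3 - <<'E'
from h import *
p=shot('top');save(p,'crop.png',(180,150,235,210),8)
w=get_image('wrist');print(np.round(w['T_tool_cam'],3),w['mtx'])
plan([500,130,400],None)
plan([560,-280,400],None)
E
```

```text
[[ 0.     0.95   0.313 80.681]
 [ 1.    -0.     0.     0.503]
 [ 0.     0.313 -0.95  31.718]
 [ 0.     0.     0.     1.   ]] [[300.63028715   0.         255.38703167]
 [  0.         300.63028715 192.34773516]
 [  0.           0.           1.        ]]
tool x heading -23.02 toolz [-0.  0. -1.] slide [0.4094 0.3098 0.0047] roll 0 j [ 1.43  0.38  0.01 -0.   -1.19 -0.26]
tool x heading -23.02 toolz [-0.  0. -1.] slide [0.6249 0.6637 0.0047] roll 0 j [ 1.43  0.38  0.01 -0.   -1.19 -0.26]
```

View pics/crop.png

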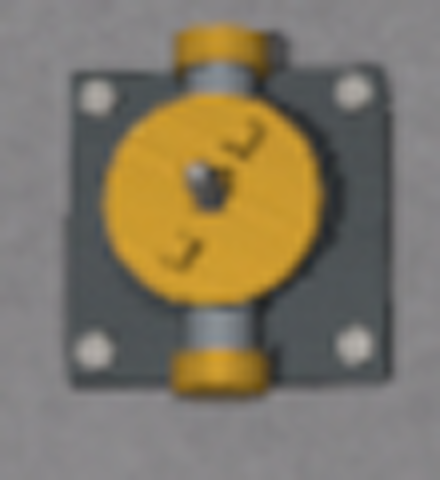

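The crop shows the small grey strainer with a yellow nut face. The stem is near crop (207,185), and the two lugs are at upper right (240,140) and lower left (185,255). Next I move over it to measure from close by.

```bash
python3 -c "
from h import *
plan([578,125,370])"
```

```text
tool x heading -23.02 toolz [-0.  0. -1.] slide [0.4831 0.2839 0.0347] roll 0 j [ 1.43  0.38  0.01 -0.   -1.19 -0.26]
```

>>> carry_out(
  slide=[
    [0.05,0.03,0.0],
    [0.1,0.06,0.0],
    [0.15,0.09,0.0],
    [0.2,0.12,0.0],
    [0.25,0.15,0.0],
    [0.3,0.18,0.0],
    [0.35,0.21,0.0],
    [0.4,0.24,0.02],
  ],
  roll=[0,0,0,0,0,0,0,0],
  claw=[0.085,0.085,0.085,0.085,0.085,0.085,0.085,0.085],
)

```text
clock: 2.3
position: [519.9, 196.5, 386.5]
ee_rot: [0.98, -0.199, 0.002, -0.002]
contact_force: [0.2, 0.7, -0.4]
gripper_width: 85.0
grasp_force: 0.0
```

>>> carry_out(
  slide=[
    [0.045,0.025,0.01],
    [0.083,0.044,0.015],
    [0.083,0.044,0.015],
    [0.083,0.044,0.015],
  ],
  roll=[0,0,0,0],
  claw=[0.085,0.085,0.085,0.085],
)

```text
clock: 2.8
position: [577.7, 125.0, 369.7]
ee_rot: [0.98, -0.2, -0.0, -0.0]
contact_force: [-0.9, 0.4, 0.2]
gripper_width: 85.0
grasp_force: 0.0
```

```bash
cat > t.py <<'E'
from h import *
np.set_printoptions(precision=1,suppress=True)
Z=dict(trap=0,stem_tip=105,nut_face=60,lug=72)
p=shot('wrist');save(p,'w1.png')
for t in Z:
    for r in place_of(p,t):
        if r['conf']>.2:print(t,round(r['conf'],2),np.array(r['at']),at_z(p,r['at'],Z[t]),deep(p,r['at']))
plan([560,-300,400])
E
python3 t.py
```

```text
trap 0.69 [259.1 165.6] [577.3 120.    0. ] [590.2 115.3  58.7]
trap 0.65 [299.4 335.1] [329.4 162.5   0. ] [382.9 151.   56.1]
stem_tip 0.72 [255.3 195.2] [578.8 124.1 105. ] [578.6 124.2 104.2]
nut_face 0.75 [258.1 181. ] [576.9 122.   60. ] [582.7 119.7  81.4]
lug 0.74 [256.1 155.3] [602.9 113.1  72. ] [602.8 113.1  71.3]
tool x heading -22.93 toolz [ 0.  0. -1.] slide [ 0.1  0.4 -0. ] roll 0 j [ 0.5  0.3 -0.1 -0.  -1.1  0.7]
```

View pics/w1.png

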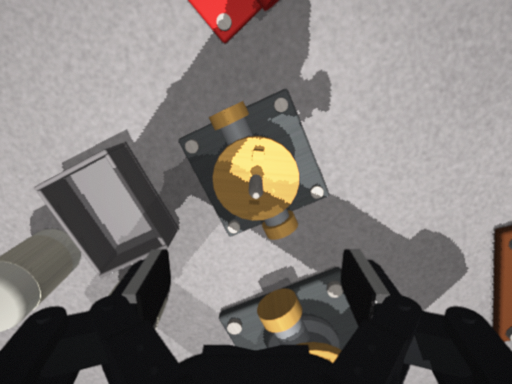

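The wrist view shows the nut at (256,179), the stem tip at (255,195) and the near lug at (258,149). I'll refine the lug angle from depth.

```bash
cat > l.py <<'E'
from h import *
np.set_printoptions(precision=1,suppress=True)
p=shot('wrist')
P=[]
for v in range(120,240):
    for u in range(200,310):
        z=p['z_map'][v,u]
        if z>0:P.append(p['W'][:3,:3]@(ray(p,(u,v))*z)+p['W'][:3,3])
P=np.array(P)
q=P[P[:,2]>95];print('tip',q.mean(0),len(q),P[:,2].max())
c=np.array([578.7,124.1])
f=P[(abs(P[:,2]-60)<2)];e,_=cv2.minEnclosingCircle(f[:,:2].astype(np.float32));print('nut',e,_)
d=P[:,:2]-c;r=np.hypot(*d.T);a=np.degrees(np.arctan2(d[:,1],d[:,0]))
m=(P[:,2]>69)&(P[:,2]<75)&(r>17)&(r<34)
for s in(a>-115)&(a<65),~((a>-115)&(a<65)):
    k=m&s;print(k.sum(),P[k].mean(0),d[k].mean(0),np.degrees(np.arctan2(*d[k].mean(0)[::-1])))
E
python3 l.py; python3 -c "
from h import *
plan([575,-320,370],-82)"
```

```text
tip [579.7 123.5 100.1] 120 105.13972798479102
nut (578.3289794921875, 124.0273666381836) 41.93208694458008
138 [600.9 112.1  71. ] [ 22.2 -12. ] -28.27993036641836
122 [555.8 135.8  71. ] [-22.9  11.7] 152.85712519256876
tool x heading -22.94 toolz [ 6.e-04  3.e-04 -1.e+00] slide [ 0.1715  0.4115 -0.    ] roll 59.06 j [ 0.49  0.35 -0.13 -0.   -1.09  0.68]
```

>>> carry_out(
  slide=[
    [0.021,0.051,0],
    [0.043,0.102,0],
    [0.064,0.154,0],
    [0.086,0.206,0],
    [0.107,0.257,0],
    [0.129,0.309,0],
    [0.15,0.36,0],
    [0.1715,0.4115,0],
  ],
  roll=[8,16,24,32,40,48,54,59],
  claw=[0.085,0.085,0.085,0.085,0.085,0.085,0.085,0.085],
)

```text
clock: 4.1
position: [574.8, -322.0, 370.1]
ee_rot: [0.754, -0.657, 0.0, -0.0]
contact_force: [1.3, 1.1, -0.7]
gripper_width: 85.2
grasp_force: 0.0
```

>>> carry_out(
  slide=[
    [0,0,0],
    [0,0,0],
  ],
  roll=[0,0],
  claw=[0.085,0.085],
)

```text
clock: 4.35
position: [574.7, -320.4, 369.5]
ee_rot: [0.755, -0.656, -0.0, -0.0]
contact_force: [0.0, -0.1, 0.2]
gripper_width: 85.0
grasp_force: 0.0
```

```bash
cat > n.py <<'E'
from h import *
np.set_printoptions(precision=1,suppress=True)
p=shot('wrist');save(p,'w2.png')
for t,z in dict(wrench=0,neck=22,pivot=22,pull=22).items():
    for r in place_of(p,t):
        if r['conf']>.2:print(t,round(r['conf'],2),np.array(r['at']),at_z(p,r['at'],z))
v,u=np.nonzero(p['z_map']>0)
n=cv2.undistortPoints(np.stack([u,v],1)[:,None].astype(float),np.array(p['mtx']),np.array([p['k1'],0,0,0],float))[:,0]
z=p['z_map'][v,u];P=(np.stack([n[:,0],-n[:,1],-np.ones(len(n))],1)*z[:,None])@p['W'][:3,:3].T+p['W'][:3,3]
s=(P[:,2]>26)&(P[:,2]<45)&(abs(P[:,0]-577)<80)&(P[:,1]<-200)
P=P[s];u=u[s];v=v[s]
print('n',len(P),P.min(0),P.max(0))
k=P[P[:,1]<-315];c=k.mean(0);w=np.linalg.svd((k-c)[:,:2],full_matrices=False)[2][0];w*=-np.sign(w[1]);print('bar heading',np.degrees(np.arctan2(w[1],w[0])),c)
a=(P[:,:2]-c[:2])@w;b=(P[:,:2]-c[:2])@np.array([-w[1],w[0]])
for x in range(-140,60,10):
    j=(a>=x)&(a<x+10)
    if j.sum()>3:print(x,j.sum(),P[j].mean(0),b[j].min().round(1),b[j].max().round(1))
q=P[P[:,2]>30]; q=P[(P[:,1]>-308)];e=cv2.minEnclosingCircle(q[:,:2].astype(np.float32));print('socket',e,np.median(q[:,2]))
E
python3 n.py
```

```text
wrench 0.93 [256.8 213.8] [ 564.8 -263.2    0. ]
neck 0.62 [257.3 168.1] [ 573.1 -324.8   22. ]
pivot 0.59 [257.4 151.5] [ 575.6 -342.7   22. ]
pull 0.76 [257.6  35.6] [ 591.1 -452.6   22. ]
n 7179 [ 523.9 -481.3   26.1] [ 605.5 -225.7   35.2]
bar heading -81.24422206441702 [ 584.6 -404.    31.4]
-140 475 [ 564.4 -270.6   31.1] -39.6 39.7
-130 575 [ 565.5 -280.4   31.1] -38.1 38.1
-120 496 [ 567.1 -290.2   31. ] -33.6 34.3
-110 317 [ 568.8 -299.3   30.7] -24.6 25.2
-100 153 [ 570.3 -309.9   31. ] -8.4 8.8
-90 158 [ 571.6 -319.9   31. ] -8.4 8.6
-80 151 [ 573.1 -329.7   31.5] -8.4 8.4
-70 202 [ 575.  -340.1   33.1] -11.5 12.1
-60 208 [ 576.3 -349.5   32.9] -11.5 11.1
-50 196 [ 578.1 -359.7   32. ] -9.5 9.8
-40 196 [ 579.4 -369.4   31.9] -9.5 9.6
-30 181 [ 580.6 -379.2   30.9] -8.6 8.5
-20 196 [ 582.3 -389.1   31. ] -8.6 9.1
-10 206 [ 584.1 -399.2   30.8] -8.6 9.1
0 208 [ 585.5 -409.2   30.9] -8.7 8.9
10 213 [ 587.  -419.1   31.1] -9.5 9.4
20 218 [ 588.2 -428.8   31. ] -9.7 9.3
30 242 [ 590.1 -438.6   31.3] -9.6 9.9
40 248 [ 591.7 -448.6   31.3] -9.6 9.9
50 249 [ 593.1 -458.5   31. ] -9.7 9.6
socket ((565.1256713867188, -267.47833251953125), 42.333595275878906) 31.06434901451732
```

View pics/w2.png

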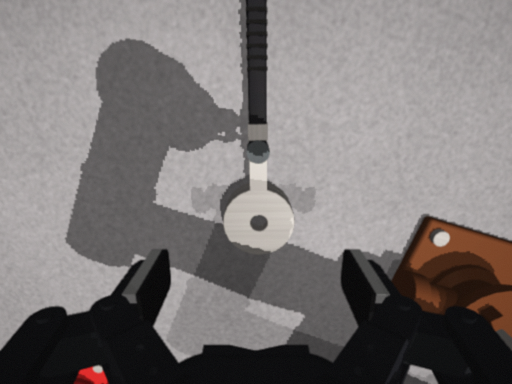

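The picture shows the wrench with its socket at (258,220), the neck at (258,172), the pivot at (257,150) and the handle upwards. The depth gives a heading of -81.2° and the neck at (572.4,-325).

```bash
python3 -c "
from h import *
plan([572.4,-325,178],-81.24)"
```

```text
tool x heading -81.9 toolz [ 5.e-04 -1.e-04 -1.e+00] slide [0.0051 0.0035 0.1921] roll -0.66 j [-0.26  0.46  0.05 -0.   -1.15  0.4 ]
```

>>> carry_out(
  slide=[
    [0.005,0.0035,0.04],
    [0.005,0.0035,0.085],
    [0.005,0.0035,0.13],
    [0.005,0.0035,0.165],
    [0.005,0.0035,0.185],
    [0.005,0.0035,0.192],
    [0.005,0.0035,0.192],
  ],
  roll=[-0.66,-0.66,-0.66,-0.66,-0.66,-0.66,-0.66],
  claw=[0.085,0.085,0.085,0.085,0.085,0.085,0.085],
)

```text
clock: 5.48
position: [572.4, -325.9, 178.0]
ee_rot: [0.759, -0.651, 0.0, 0.0]
contact_force: [0.1, 0.2, 1.3]
gripper_width: 85.1
grasp_force: 0.0
```

>>> carry_out(
  slide=[
    [0,0,0],
    [0,0,0],
    [0,0,0],
    [0,0,0],
    [0,0,0],
    [0,0,0],
  ],
  roll=[0,0,0,0,0,0],
  claw=[0.05,0.02,0.0,0.0,0.0,0.0],
)

```text
clock: 6.22
position: [572.3, -326.4, 178.3]
ee_rot: [0.758, -0.652, 0.001, -0.0]
contact_force: [0.5, 0.9, 3.8]
gripper_width: 17.1
grasp_force: 61.3
```

>>> carry_out(
  slide=[
    [0,0,-0.015],
    [0,0,-0.045],
    [0,0,-0.09],
    [0,0,-0.13],
    [0,0,-0.15],
    [0,0,-0.15],
    [0,0,-0.15],
  ],
  roll=[0,0,0,0,0,0,0],
  claw=[0,0,0,0,0,0,0],
)

```text
clock: 7.1
position: [571.2, -326.0, 325.6]
ee_rot: [0.758, -0.652, -0.002, 0.0]
contact_force: [-0.1, 0.5, -6.8]
gripper_width: 17.0
grasp_force: 60.3
```

```bash
cat > g.py <<'E'
from h import *
np.set_printoptions(precision=1,suppress=True)
s=read_state();print(s['position'],s['gripper_width'],s['contact_force'],s['wrist_torque'])
Rm=R.from_quat(s['ee_rot']).as_matrix()
p=shot('wrist');save(p,'w3.png')
v,u=np.nonzero((p['z_map']>0))
n=cv2.undistortPoints(np.stack([u,v],1)[:,None].astype(float),np.array(p['mtx']),np.array([p['k1'],0,0,0],float))[:,0]
z=p['z_map'][v,u];C=np.stack([n[:,0],-n[:,1],-np.ones(len(n))],1)*z[:,None]
T=np.array(p['T_tool_cam']);P=C@T[:3,:3].T+T[:3,3]   # tool coords
m=(P[:,2]>130)&(P[:,2]<175)&(abs(P[:,1])<60)
P=P[m]
for x in range(-110,180,10):
    j=(P[:,0]>=x)&(P[:,0]<x+10)
    if j.sum()>3:print(x,j.sum(),np.median(P[j],0),P[j][:,1].min(),P[j][:,1].max())
E
python3 g.py
```

```text
[ 571.2 -326.   325.6] 16.999920790464504 [-0.1  0.5 -6.8] [-0.2 -0.  -0. ]
-40 609 [-33.7   0.4 147.5] -12.404128226699434 12.622752373514814
-30 887 [-24.9  -0.1 147.6] -12.24328327267424 12.445252111471405
-20 660 [-15.   -0.1 147.4] -10.39834484009755 10.280659544968625
-10 953 [ -4.8   0.3 147. ] -10.44006580152167 10.588757690245988
0 1857 [  7.2   0.3 146.8] -30.17593236609436 30.37148154159531
10 2079 [ 12.4  -0.1 145. ] -33.918156612432284 36.01930653600499
20 1176 [ 24.7   0.3 145.5] -11.584708974697875 12.019774436467344
30 1102 [ 35.2   0.3 146.3] -9.646331863193915 10.245456811613277
40 1196 [ 45.1   0.3 146.6] -9.80790663015648 10.220947045226499
50 1119 [ 55.    0.3 147.3] -8.579417326739382 9.24038721262329
60 1225 [ 65.1   0.3 147.3] -8.75021664585563 9.269705123301584
70 1308 [ 75.1   0.3 147.3] -8.793547080735483 9.319993718477683
80 1432 [ 85.    0.3 147.2] -8.738808903336668 9.253052673672332
90 1641 [ 95.3   0.3 146.9] -9.531191486580251 10.076552176992038
100 1759 [105.4   0.3 147. ] -9.505785811504918 10.185390003747674
110 218 [110.6   0.1 147.3] -8.697659641995148 9.200128065921799
```

View pics/w3.png

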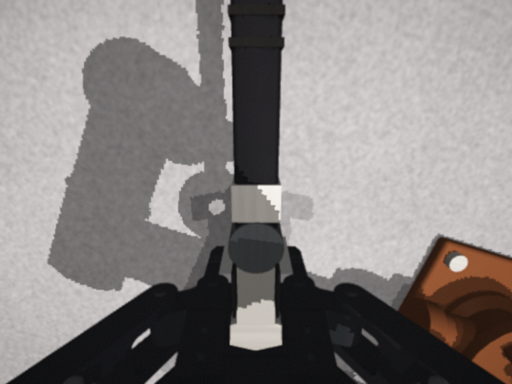

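The handle is straight, level and aligned with the tool x (top at 147 mm from the TCP, y offset 0.3), so the grasp is good.

```bash
python3 -c "
from h import *
plan([594.2,64.9,328],-75)"
```

```text
tool x heading -81.39 toolz [-0.0042  0.002  -1.    ] slide [-0.3831 -0.0811 -0.002 ] roll -6.39 j [-0.27  0.5  -0.01 -0.   -1.06  0.42]
```

>>> carry_out(
  slide=[
    [-0.03,-0.006,0],
    [-0.08,-0.017,0],
    [-0.13,-0.028,0],
    [-0.18,-0.038,0],
    [-0.23,-0.049,0],
    [-0.28,-0.06,0],
    [-0.33,-0.07,0],
    [-0.365,-0.078,0],
  ],
  roll=[-0.5,-1.5,-2.5,-3.5,-4.5,-5.5,-6,-6.4],
  claw=[0,0,0,0,0,0,0,0],
)

```text
clock: 8.15
position: [593.8, 48.4, 326.0]
ee_rot: [0.794, -0.608, -0.001, 0.001]
contact_force: [-0.1, 0.1, -4.7]
gripper_width: 17.0
grasp_force: 60.2
```

>>> carry_out(
  slide=[
    [-0.012,-0.003,0],
    [-0.018,-0.005,0],
    [-0.018,-0.005,0],
    [-0.018,-0.005,0],
  ],
  roll=[0,0,0,0],
  claw=[0,0,0,0],
)

```text
clock: 8.65
position: [594.4, 63.9, 327.5]
ee_rot: [0.793, -0.609, -0.0, 0.0]
contact_force: [0.1, -0.0, -5.6]
gripper_width: 17.2
grasp_force: 60.1
```

```bash
python3 -c "
from h import *
plan([594.2,64.9,328],-75)
print(read_state()['position'],read_state()['contact_force'])
t=shot('top');s=shot('side')
print(place_of(t,'wrench')[:2],place_of(s,'wrench')[:2])
T=cv2.resize(t['img'][120:230,160:270],None,fx=4,fy=4,interpolation=2);S=cv2.resize(s['img'][90:230,210:330],None,fx=3,fy=3,interpolation=2)
S=cv2.copyMakeBorder(S,0,440-S.shape[0],0,0,0)
cv2.imwrite('pics/ts.png',np.hstack([T,S])[...,::-1])"
```

```text
tool x heading -75.04 toolz [-6.e-04 -3.e-04 -1.e+00] slide [-0.001  -0.0001 -0.0005] roll -0.04 j [ 0.38  0.4  -0.17  0.   -1.   -0.12]
[594.37912065  63.92871952 327.53370726] [ 0.0818885  -0.03887803 -5.55699413]
[{'at': [202.5, 167.0], 'conf': 0.67}] [{'at': [258.0, 165.4], 'conf': 0.3}]
```

View pics/ts.png

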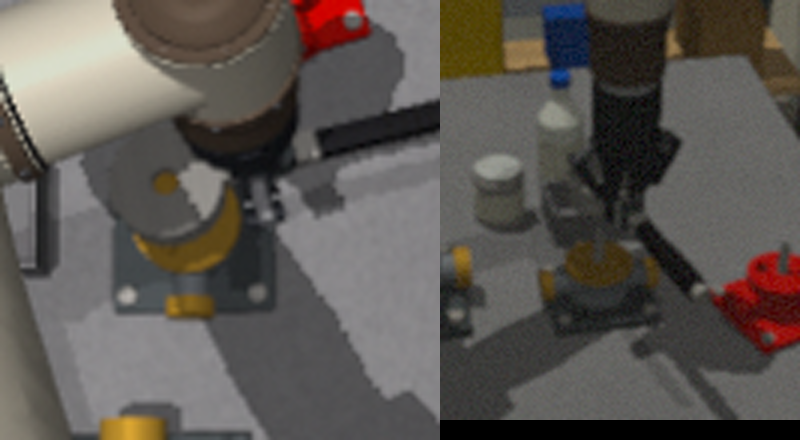

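The crops show the wrench held over the nut, with the bore at top-view pixel (201.5,165.5). I'll check that against the stem axis.

```bash
python3 -c "
from h import *
t=shot('top')
im=t['img'][158:174,192:212].astype(int)
y=(im[...,0]-im[...,2]); print(y)
w=np.where(y>40,1,0);v,u=np.nonzero(w);print(u.mean()+192,v.mean()+158)
print(at_z(t,(u.mean()+192,v.mean()+158),180.5))
print(proj(t,[578.4,124.0,180.5]),proj(t,[578.4,124.0,164]))
print(place_of(t,'stem_tip')[:2])
"
```

```text
[[ 3  4  3  5  4  4  3  3  3  3  4  4  2  3  3  3 -1 -4 -4 -5]
 [ 5  3  3  4  3  5  4  4  4  5  4  4  4  2  3  3  2  0 -3 -4]
 [ 3  4  3  4  3  4  4  4  5  3  4  5  3  4  3  5  5  4  4  1]
 [ 4  4  4  4  3  3  3  4  4  4  3  4  4  4  5  8  8  7  9  7]
 [ 4  3  4  3  4  4  3  3  8 14 11  4  4  5  6  6  8  8  8  8]
 [ 4  3  5  4  3  3  5 16 34 52 43 23  8  7  9  7  8  8  8  7]
 [ 4  3  3  4  4  3 15 50 70 68 67 62 20  8  8  8  7  7  8  8]
 [ 3  3  4  5  4  4 30 64 71 71 70 70 34  9  8  7  8  8  8  7]
 [ 4  4  3  3  4  4 34 69 69 69 70 63 24  4  7  8  8  8  8  7]
 [ 3  3  4  3  4  3 26 55 68 66 61 38 13  4  6  8  8  8  7  7]
 [ 4  5  2  4  4  3  8 24 37 37 27 12  3  4  4  6  8  7  7  8]
 [ 4  4  4  5  3  4  3  4  3  3  4  5  5  3  3  6  8  8  7  8]
 [ 4  3  4  2  3  4  4  3  3  3  4  3  3  3  4  5  7  8  8  8]
 [ 3  4  3  2  3  3  3  3  4  5  4  3  3  4  4  4  3  7  8  8]
 [ 3  3  4  4  4  4  3  5  4  3  4  4  4  4  4  4  3  6  8  8]
 [ 4  4  5  4  5  3  3  3  4  4  4  5  4  3  4  4  3  4  7  8]]
200.95238095238096 165.1904761904762
[576.67466321 122.06646603 180.5       ]
[200.26911661 164.58014922] [201.09661865 166.01559206]
[{'at': [204.8, 170.0], 'conf': 0.9}, {'at': [184.4, 256.3], 'conf': 0.9}]
```

>>> carry_out(
  slide=[
    [-0.001,0,0.015],
    [-0.001,0,0.035],
    [-0.001,0,0.05],
    [-0.001,0,0.058],
    [-0.001,0,0.066],
    [-0.001,0,0.07],
  ],
  roll=[0,0,0,0,0,0],
  claw=[0,0,0,0,0,0],
)

```text
clock: 9.7
position: [594.3, 66.0, 257.4]
ee_rot: [0.794, -0.608, 0.0, -0.0]
contact_force: [0.4, -0.7, -4.8]
gripper_width: 17.3
grasp_force: 60.1
```

>>> carry_out(
  slide=[
    [0,0,0.004],
    [0,0,0.008],
    [0,0,0.012],
    [0,0,0.014],
    [0,0,0.016],
    [0,0,0.017],
    [0,0,0.018],
  ],
  roll=[0,0,0,0,0,0,0],
  claw=[0,0,0,0,0,0,0],
)

```text
clock: 10.58
position: [594.2, 65.9, 239.8]
ee_rot: [0.794, -0.608, 0.0, -0.0]
contact_force: [0.4, 0.1, -5.3]
gripper_width: 17.1
grasp_force: 60.1
```

>>> carry_out(
  slide=[
    [0,0,0.0005],
    [0,0,0.001],
    [0,0,0.0015],
    [0,0,0.0015],
  ],
  roll=[0,0,0,0],
  claw=[0,0,0,0],
)

```text
clock: 11.08
position: [594.2, 66.0, 238.4]
ee_rot: [0.794, -0.608, 0.0, -0.0]
contact_force: [-0.1, -0.5, -4.3]
gripper_width: 16.8
grasp_force: 60.5
```

>>> carry_out(
  slide=[
    [0,0,0.0007],
    [0,0,0.0014],
    [0,0,0.002],
    [0,0,0.002],
  ],
  roll=[0,0,0,0],
  claw=[0,0,0,0],
)

```text
clock: 11.58
position: [594.3, 65.9, 238.0]
ee_rot: [0.794, -0.608, 0.001, -0.0]
contact_force: [-3.3, -2.1, 7.1]
gripper_width: 16.6
grasp_force: 61.9
```

The socket is seated: the upward force rose by about 12 N at the expected height. Now I release and go up.

>>> carry_out(
  slide=[
    [0,0,-0.001],
    [0,0,-0.002],
    [0,0,-0.002],
    [0,0,-0.002],
    [0,0,-0.002],
    [0,0,-0.002],
  ],
  roll=[0,0,0,0,0,0],
  claw=[0.02,0.04,0.05,0.05,0.05,0.05],
)

```text
clock: 12.32
position: [594.2, 65.9, 238.1]
ee_rot: [0.794, -0.609, -0.0, 0.0]
contact_force: [0.2, 0.4, 0.9]
gripper_width: 49.8
grasp_force: 0.0
```

>>> carry_out(
  slide=[
    [0,0,-0.02],
    [0,0,-0.06],
    [0,0,-0.1],
    [0.03,0,-0.12],
    [0.08,0,-0.12],
    [0.1,0,-0.12],
    [0.1,0,-0.12],
  ],
  roll=[0,0,0,0,0,0,0],
  claw=[0.05,0.05,0.05,0.05,0.05,0.05,0.05],
)

```text
clock: 13.2
position: [620.2, -31.8, 357.6]
ee_rot: [0.793, -0.609, -0.0, 0.0]
contact_force: [-0.5, -0.1, -0.1]
gripper_width: 49.9
grasp_force: 0.0
```

```bash
cat > f.py <<'E'
from h import *
import sys
np.set_printoptions(precision=1,suppress=True)
p=shot('wrist');save(p,sys.argv[1])
s=read_state();print(s['position'],s['contact_force'],s['gripper_width'])
for t,z in dict(wrench=60,neck=82,pivot=82,pull=82,stem_tip=105).items():
    for r in place_of(p,t):
        if r['conf']>.2:print(t,round(r['conf'],2),np.array(r['at']),at_z(p,r['at'],z),deep(p,r['at']))
v,u=np.nonzero(p['z_map']>0)
n=cv2.undistortPoints(np.stack([u,v],1)[:,None].astype(float),np.array(p['mtx']),np.array([p['k1'],0,0,0],float))[:,0]
P=(np.stack([n[:,0],-n[:,1],-np.ones(len(n))],1)*p['z_map'][v,u][:,None])@p['W'][:3,:3].T+p['W'][:3,3]
d=P[:,:2]-[578.4,124];r=np.hypot(*d.T)
m=(P[:,2]>84)&(P[:,2]<100)
for a,b in((45,75),(115,140),(140,165),(165,190),(190,215),(215,240)):
    k=m&(r>a)&(r<b)&(d[:,1]<20)
    if k.sum()>20:print(a,b,k.sum(),P[k].mean(0),'az',np.degrees(np.arctan2(*d[k].mean(0)[::-1])))
k=m&(r>115)&(r<225)&(d[:,1]<20)
if k.sum()>50:
    w=np.linalg.svd((P[k]-P[k].mean(0))[:,:2],full_matrices=False)[2][0];w*=-np.sign(w[1]);print('handle heading',np.degrees(np.arctan2(w[1],w[0])))
k=m&(r<38);print('socket top z',np.median(P[k][:,2]) if k.sum() else None)
E
python3 f.py w4.png
```

```text
[620.  -30.9 357.6] [-0.8  0.5  1.4] 50.32620776746767
wrench 0.62 [255.5 325.6] [578.4 123.3  60. ] [585.6  96.3  90.8]
neck 0.7 [254.2 293.2] [594.8  66.8  82. ] [596.8  59.   92.8]
neck 0.31 [255.7 357.5] [572.6 144.4  82. ] [622.8 -43.  261.6]
pivot 0.95 [256.5 277.3] [597.2  49.   82. ] [599.2  41.8  93. ]
pull 0.85 [255.1 161.2] [627.2 -58.5  82. ] [627.7 -60.5  91.2]
stem_tip 0.96 [255.3 363.9] [577.3 128.3 105. ] [623.  -43.  263.7]
stem_tip 0.9 [ 33.6 253.1] [788.3  60.2 105. ] [789.1  61.1 103.8]
45 75 493 [594.2  65.9  91.6] az -74.73639276774408
115 140 545 [611.5   0.8  90.8] az -74.9489821485015
140 165 605 [618.1 -23.5  90.9] az -74.94019487830178
165 190 683 [624.7 -47.3  91.2] az -74.87070636597329
190 215 774 [636.9 -66.7  90.9] az -72.95435411799834
215 240 1016 [668.5 -63.8  90.6] az -64.3640831631195
handle heading -140.13617469300326
socket top z 90.91637574612282
```

The wrench is fully down: the socket top reads 91 mm, which matches the -1 mm bias seen when it stood on the bench. It is straight at -75°. Next I straddle the handle at the pull point.

```bash
sed -i 's/^m=(P\[:,2\]>84).*/m=(P[:,2]>84)\&(P[:,2]<100)\&(abs(np.degrees(np.arctan2(d[:,1],d[:,0]))-float(sys.argv[2]))<(12 if len(sys.argv)<4 else float(sys.argv[3])))/' f.py; python3 -c "
from h import *
plan([627.6,-59.5,237],-75)"
```

```text
tool x heading -74.88 toolz [-2.e-04  0.e+00 -1.e+00] slide [0.0308 0.0005 0.1212] roll 0.12 j [ 0.21  0.41 -0.07 -0.   -1.09  0.05]
```

>>> carry_out(
  slide=[
    [0.03,0,0.0],
    [0.03,0,0.03],
    [0.03,0,0.07],
    [0.03,0,0.1],
    [0.03,0,0.115],
    [0.03,0,0.121],
    [0.03,0,0.121],
  ],
  roll=[0,0,0,0,0,0,0],
  claw=[0.05,0.045,0.04,0.04,0.04,0.04,0.04],
)

```text
clock: 14.38
position: [628.3, -59.4, 237.8]
ee_rot: [0.794, -0.608, 0.0, -0.0]
contact_force: [0.5, -0.1, 0.6]
gripper_width: 40.0
grasp_force: 0.0
```

```bash
cat > sw.py <<'E'
# rows that carry the TCP round the axis to heading h with the finger-lead offset; 5 deg/step etc.
from h import *
import sys
s=read_state();M=R.from_quat(s['ee_rot']).as_matrix();y0=np.degrees(np.arctan2(M[1,0],M[0,0]))
A=np.array([578.4,124.]);L=11.
print('pos',s['position'].round(1) if hasattr(s['position'],'round') else s['position'],'F',np.round(s['contact_force'],1),'yaw',y0.round(1))
for h in map(float,sys.argv[1:]):
    a=np.radians(h);e=np.array([np.cos(a),np.sin(a)]);n=np.array([np.sin(a),-np.cos(a)]) # clockwise tangent
    t=A+190*e+L*n;sl=M.T@np.array([*(t-s['position'][:2]),0])/1000
    print(h,sl.round(4),round(y0-h,1))
E
python3 sw.py -75 -78 -81 -84 -87 -90 -93 -96
```

```text
pos [628.3 -59.4 237.8] F [ 0.5 -0.1  0.6] yaw -74.9
-75.0 [-0.0001  0.0117 -0.    ] 0.1
-78.0 [-0.0009  0.0217 -0.    ] 3.1
-81.0 [-0.0023  0.0315 -0.    ] 6.1
-84.0 [-0.0042  0.0413 -0.    ] 9.1
-87.0 [-0.0065  0.051  -0.0001] 12.1
-90.0 [-0.0094  0.0605 -0.0001] 15.1
-93.0 [-0.0128  0.0699 -0.0001] 18.1
-96.0 [-0.0167  0.0791 -0.0001] 21.1
```

>>> carry_out(
  slide=[
    [0,0.01,0],
    [-0.001,0.019,0],
    [-0.0022,0.029,0],
    [-0.004,0.039,0],
    [-0.006,0.048,0],
    [-0.008,0.056,0],
    [-0.0105,0.064,0],
    [-0.0128,0.07,0],
  ],
  roll=[0,2.5,5,8,11,13.5,16,18],
  claw=[0.04,0.04,0.04,0.04,0.04,0.04,0.04,0.04],
)

```text
clock: 15.38
position: [556.5, -65.6, 238.5]
ee_rot: [-0.688, 0.726, -0.001, 0.001]
contact_force: [0.9, -0.0, -0.7]
gripper_width: 39.7
grasp_force: 0.4
```

```bash
python3 sw.py -93 -95 -96 -97 -98 -99 -100 -101 -102; python3 f.py w5.png -90 18
```

```text
pos [556.5 -65.6 238.5] F [ 0.9 -0.  -0.7] yaw -93.0
-93.0 [-0.0005 -0.001   0.    ] -0.0
-95.0 [-0.001   0.0056 -0.    ] 2.0
-96.0 [-0.0014  0.0089 -0.    ] 3.0
-97.0 [-0.0018  0.0122 -0.    ] 4.0
-98.0 [-0.0022  0.0155 -0.    ] 5.0
-99.0 [-0.0027  0.0188 -0.    ] 6.0
-100.0 [-0.0033  0.0221 -0.0001] 7.0
-101.0 [-0.0039  0.0253 -0.0001] 8.0
-102.0 [-0.0046  0.0286 -0.0001] 9.0
[555.8 -65.6 238.5] [-0.6 -0.5  0.1] 39.750005346480954
pull 0.75 [237.1 271.9] [565.7 -65.7  82. ] [564.7 -71.5  90.9]
140 165 737 [568.7 -35.2  90.9] az -93.49342195733051
165 190 1907 [567.1 -53.8  91.2] az -93.62923709735877
190 215 3446 [562.4 -76.9  91.5] az -94.54391001482517
215 240 2489 [ 565.7 -103.3   90.1] az -93.20994373767165
handle heading -94.86720779363758
socket top z None
```

>>> carry_out(
  slide=[
    [-0.0005,0.0035,0],
    [-0.001,0.0075,0],
    [-0.0014,0.011,0],
    [-0.0018,0.0145,0],
    [-0.0023,0.018,0],
    [-0.003,0.0215,0],
    [-0.0036,0.025,0],
    [-0.0043,0.0285,0],
  ],
  roll=[1,2.5,3.5,4.5,6,7,8,9],
  claw=[0.04,0.04,0.04,0.04,0.04,0.04,0.04,0.04],
)

```text
clock: 16.68
position: [528.5, -59.6, 237.2]
ee_rot: [-0.629, 0.777, -0.0, 0.0]
contact_force: [1.1, 0.5, 1.1]
gripper_width: 39.5
grasp_force: 0.4
```

```bash
python3 sw.py -102 -104 -106 -108 -110
```

```text
pos [528.5 -59.6 237.2] F [1.1 0.5 1.1] yaw -102.0
-102.0 [ 0.0001  0.0004 -0.    ] -0.0
-104.0 [-0.0004  0.007  -0.    ] 2.0
-106.0 [-0.0012  0.0136 -0.    ] 4.0
-108.0 [-0.0021  0.0202 -0.    ] 6.0
-110.0 [-0.0033  0.0267 -0.    ] 8.0
```

>>> carry_out(
  slide=[
    [-0.0002,0.0035,0],
    [-0.0004,0.007,0],
    [-0.0008,0.0103,0],
    [-0.0012,0.0136,0],
  ],
  roll=[1,2,3,4],
  claw=[0.04,0.04,0.04,0.04],
)

```text
clock: 17.18
position: [515.5, -55.6, 237.2]
ee_rot: [-0.602, 0.799, -0.0, -0.0]
contact_force: [0.8, -0.6, 0.8]
gripper_width: 40.2
grasp_force: 0.4
```

>>> carry_out(
  slide=[
    [-0.0002,0.0035,0],
    [-0.0004,0.007,0],
    [-0.0006,0.0085,0],
  ],
  roll=[1,2,2.5],
  claw=[0.04,0.04,0.04],
)

```text
clock: 17.55
position: [507.5, -52.7, 237.2]
ee_rot: [-0.584, 0.812, 0.0, -0.0]
contact_force: [1.1, -0.1, 0.4]
gripper_width: 40.2
grasp_force: 0.4
```

>>> carry_out(
  slide=[
    [-0.0002,0.0035,0],
    [-0.0004,0.007,0],
    [-0.0006,0.009,0],
  ],
  roll=[1,2,2.7],
  claw=[0.04,0.04,0.04],
)

```text
clock: 17.92
position: [499.1, -49.2, 237.2]
ee_rot: [-0.565, 0.825, 0.0, -0.0]
contact_force: [0.6, -0.1, 1.1]
gripper_width: 39.9
grasp_force: 0.4
```

```bash
python3 sw.py -111 -113 -115 -117 -119 ; python3 f.py w6.png -109 16
```

```text
pos [499.1 -49.2 237.2] F [ 0.6 -0.1  1.1] yaw -111.2
-111.0 [-0.0001 -0.0009 -0.    ] -0.2
-113.0 [-0.0006  0.0057  0.    ] 1.8
-115.0 [-0.0013  0.0123  0.    ] 3.8
-117.0 [-0.0023  0.0189  0.    ] 5.8
-119.0 [-0.0034  0.0254  0.    ] 7.8
[499.  -49.2 237.2] [ 0.   1.4 -0.2] 40.10569889811537
pull 0.77 [232.8 272.5] [509.3 -53.3  82. ] [506.4 -58.5  91. ]
140 165 681 [519.6 -24.7  90.8] az -111.56578950918205
165 190 1953 [512.5 -41.5  91.2] az -111.71490881875944
190 215 3472 [501.2 -62.   91.3] az -112.53778730131388
215 240 2548 [495.8 -88.2  90. ] az -111.2837276775422
handle heading -112.24694128881427
socket top z None
```

>>> carry_out(
  slide=[
    [-0.0002,0.0035,0],
    [-0.0005,0.007,0],
    [-0.0008,0.0095,0],
  ],
  roll=[1,2,2.8],
  claw=[0.04,0.04,0.04],
)

```text
clock: 18.6
position: [490.5, -45.1, 237.2]
ee_rot: [-0.545, 0.839, 0.0, -0.0]
contact_force: [1.0, -1.0, 0.8]
gripper_width: 39.7
grasp_force: 0.4
```

>>> carry_out(
  slide=[
    [-0.0002,0.0035,0],
    [-0.0005,0.007,0],
    [-0.0008,0.0095,0],
  ],
  roll=[1,2,2.8],
  claw=[0.04,0.04,0.04],
)

```text
clock: 18.98
position: [482.6, -40.6, 237.4]
ee_rot: [-0.524, 0.852, -0.0, 0.0]
contact_force: [3.1, -3.8, -0.0]
gripper_width: 40.0
grasp_force: 2.1
```

The force has risen to about 5 N, so the nut is seating. I go on gently.

>>> carry_out(
  slide=[
    [-0.0001,0.003,0],
    [-0.0003,0.006,0],
    [-0.0006,0.009,0],
    [-0.0006,0.009,0],
  ],
  roll=[1.5,3,4.5,4.5],
  claw=[0.04,0.04,0.04,0.04],
)

```text
clock: 19.48
position: [475.6, -36.0, 237.8]
ee_rot: [-0.49, 0.871, -0.001, 0.002]
contact_force: [4.2, -3.4, -1.3]
gripper_width: 39.9
grasp_force: 2.9
```

```bash
python3 sw.py -119; python3 f.py w7.png -117 16
```

```text
pos [475.6 -36.  237.8] F [ 4.2 -3.4 -1.3] yaw -121.3
-119.0 [ 0.0002 -0.0014  0.    ] -2.3
[475.6 -36.  237.7] [ 4.5 -4.  -1.4] 39.89256512579635
pull 0.66 [235.9 276. ] [485.6 -39.   82. ] [481.5 -44.2  91.7]
140 165 708 [500.1 -15.2  91.4] az -119.36962094967656
165 190 1967 [490.1 -30.8  91.7] az -119.70507587818138
190 215 3473 [475.9 -49.2  91.8] az -120.61381705676784
215 240 2581 [466.4 -74.2  90.8] az -119.47423375816349
handle heading -120.70920063369311
socket top z None
```

>>> carry_out(
  slide=[
    [-0.0001,0.003,0],
    [-0.0003,0.006,0],
    [-0.0006,0.009,0],
    [-0.0006,0.009,0],
  ],
  roll=[1.5,3,4.5,4.5],
  claw=[0.04,0.04,0.04,0.04],
)

```text
clock: 20.27
position: [468.4, -30.6, 237.8]
ee_rot: [-0.456, 0.89, -0.001, 0.002]
contact_force: [4.5, -3.9, -0.8]
gripper_width: 39.7
grasp_force: 2.8
```

```bash
python3 sw.py -119; python3 f.py w8.png -120 16
```

```text
pos [468.4 -30.6 237.8] F [ 4.5 -3.9 -0.8] yaw -125.7
-119.0 [ 0.0003 -0.0104  0.    ] -6.7
[468.4 -30.6 237.8] [ 4.9 -3.1 -2.5] 39.96873096034189
pull 0.86 [233.  274.7] [479.  -35.7  82. ] [474.6 -40.4  91.6]
140 165 729 [494.6 -11.8  91.5] az -121.67981676952658
165 190 2015 [483.  -26.7  91.8] az -122.34532480729251
190 215 3432 [467.8 -44.   91.8] az -123.35751932956695
215 240 2588 [456.3 -68.1  90.8] az -122.45196636062394
handle heading -125.48954516885345
socket top z None
```

The force has held steady at about 6 N while the handle moved about 14 mm, so it has given. I back off, lift clear and look.

>>> carry_out(
  slide=[
    [0,-0.005,0],
    [0,-0.01,0],
    [0,-0.01,-0.03],
    [0,-0.01,-0.08],
    [-0.01,-0.01,-0.12],
    [-0.02,-0.01,-0.13],
    [-0.02,-0.01,-0.13],
  ],
  roll=[0,0,0,0,0,0,0],
  claw=[0.04,0.04,0.04,0.04,0.04,0.04,0.04],
)

```text
clock: 21.45
position: [487.0, -20.1, 367.0]
ee_rot: [-0.456, 0.89, 0.0, -0.0]
contact_force: [-0.2, -0.1, -1.1]
gripper_width: 40.1
grasp_force: 0.0
```

```bash
python3 f.py w9.png -120 14
```

```text
[486.5 -20.4 366. ] [-0.4  0.1 -0.2] 39.82197255779838
wrench 0.64 [398.9 355.3] [473.6 253.9  60. ] [449.9  15.3 253.3]
wrench 0.6 [264.2 326.7] [578.7 124.3  60. ] [563.2 100.8  90.8]
neck 0.95 [254.6 296.5] [553.7  71.   82. ] [549.   64.5  92.5]
pivot 0.79 [256.2 276.9] [539.   53.3  82. ] [534.6  47.2  93. ]
pull 0.79 [247.4 166. ] [480.2 -41.5  82. ] [478.8 -43.   90.8]
stem_tip 0.59 [262.9 360. ] [581.  123.1 105. ] [478.8 -28.3 271.8]
45 75 471 [551.6  70.5  91.4] az -116.65918293009025
115 140 493 [517.3  12.   90.8] az -118.60504331661744
140 165 549 [503.8  -9.2  90.9] az -119.2472347672043
165 190 619 [490.3 -30.1  91.1] az -119.7706670504272
190 215 680 [476.9 -51.2  91. ] az -120.09514112553543
215 240 714 [463.3 -72.2  90.1] az -120.3934661847295
handle heading -122.73031405695541
socket top z 90.9154404105019
```

View pics/w9.png

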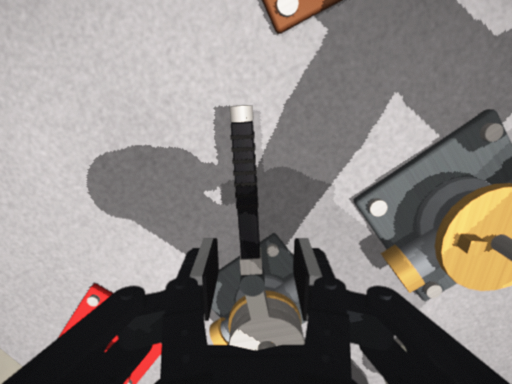

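The picture shows the wrench on the nut with the neck at (255,297). The handle runs up to (242,112), bent at the joint (256,277). The neck is at -116.7° and the handle at -122.7°, so the fold is 0.106 rad. The socket is fully down and the hand is clear.

```bash
python3 -c "
from bench import job_done;print(job_done())"
```

```text
the job is handed in; nothing more can be done
None
```

The job is handed in: the wrench sits fully down on the small grey strainer's nut, which stopped dead before the handle gave at about 6 N and folded about 0.11 rad (6°); the hand is clear, nothing else was touched, and it took about 21.5 of the 72 s.

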